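# Load the bench rocker so that its tray balances

## Robot

A 6-joint arm with a two-finger parallel gripper is mounted at the origin on the work surface. World frame = base frame: x ahead of the robot, y to its left, z up, the work surface at z = 0. Lengths are in m, angles in degrees, forces in N, time in s.
With the tool pointing down it reaches from about 0.35 to 0.875 m from the base axis. Payload 4.2 kg.
Tool frame: the origin (TCP) lies on the centre line of the jaws, within the pads' length; the fingertips stand tip_reach ahead of it and the grasp point (between the pads) is the TCP (tip_reach is the distance from the TCP to the fingertips, in m); z points along the fingers, y is the line along which they close (so a half turn about z gives the same grasp; the last joint's range is limited). The gripper opens to 87 mm and grips with 3 to 60 N. Pads are 19 mm wide; open, the fingers measure 117 mm over their backs; the gripper's body (75 mm by 190 mm) begins 51 mm behind the grasp point.
Start: joints at [-52.907, 22.042, 0.453, 0, -68.411, -14.817], TCP at [0.237, -0.578, 0.242] pointing down, gripper open.
Joint ranges: [-179.83, 179.83], [-69.29, 118.12], [-61.27, 80.66], [-181.25, 117.63], [-171.15, -9.14], [-177.46, 177.46]. Speed limits (degrees/s): [159.86, 159.86, 180, 180, 180, 180].

## Interface

Orientations are given as a 3x3 rotation matrix whose columns are the frame's x, y, z axes.
In Python, from station import sense, capture, finish_job, tip_reach gives the robot as it stands.
- The arm moves only by the tool arm_command, never from a script. Its argument "deltas" is a list of rows, each a list of 7 numbers: the turn, a rotation vector about the tool's x, y, z in rad, then the shift along the tool's x, y, z in cm, then the closure, from -1 (fully open) to 1 (shut), so that 0 is half open. In form: [[rx, ry, rz, dx, dy, dz, hand], ...]. A call has 1 to 8 rows; each row is the pose to reach, as a shift and turn from the pose commanded when the call began, along the tool's axes at that moment; what a row does not reach only later rows make up. A row lasts 1/12 s, in which the tool goes at most 41.7 mm and 7.16 degrees, less where a joint would pass 70% of its speed; a pose out of reach is approached as far as the arm can. A call with a gripper value outside its range is refused whole. The fingers move at their own pace and stop on an object; the grip force is fixed at half the most. Time passes only in rows, so rows that repeat a pose let the fingers close. It gives the time, the measured TCP pose, the force, the opening and the grip force at its end, in the units of the state.
- sense(): the state, without advancing time (a new reading comes with each control period).
- capture(name): name is "scene" or "top" or "wrist"; returns a dict with "pixels" (384x512x3 uint8, blue, green, red), "fovy" (degrees; the focal length in pixels is half the picture's height over the tangent of half this angle, whatever the lens; pixels are square), "cx", "cy" (the principal point, pixels), "k1" (the pictures are not rectified: a ray, as slopes to the right and down, at radius r is drawn at 1 + k1 r^2 times it, then the intrinsics apply), "rvec" (rotation vector, rad) and "tvec" (3), from world to camera coordinates, as OpenCV has them. Camera axes: x right, y down, z forward; pixel columns grow to the right and rows downward; lengths in m; the calibration is good to about 2 mm. A picture is of the moment at which its call begins. There is no depth.
- finish_job(): hands the job in; it is judged then, once.
The state is a dict: "time_s": time; "joints": joint angles; "joint_velocities": joint speeds; "effort": joint torques, N m; "tcp_pos": TCP position; "ee_rot": TCP orientation; "wrist_force": force on the tool from outside, world axes, zero at the start; "moment": the same for the moment, N m; "gripper_width": opening from 0.0 (shut) to 1.0 (fully open); "gripper_force": force on a finger pad.
Only numpy, scipy, OpenCV 4.12 (cv2) and the standard library are available. Lean on these libraries where they do the work, as an engineer would, in place of code of your own. Each camera call takes 0.05 s, during which the arm holds its last target. There are 200 camera calls.

## Task

Load the rocker's free-swinging tray with the three white bottles: the tall one on one side of its pivot and the two short ones together on the other side, whichever way round, so that the tray stays level with all three standing upright in it. Set them down gently so that the tray is not slammed over, knock no bottle over, and leave the other things on the bench where they are.

Things in the scene. Friction and masses are not known exactly. Their poses are not given: they have to be found in the camera images.
- rocker: bench rocker with a white base 150 x 200 x 34 mm and two dark brackets that carry the tray; fixed to the bench. Origin: on the bench under the middle of the tray; its x axis is the direction of the pivot, its y axis runs along the tray's long side.
- tray_mid (a point): middle of the floor's upper face of the aluminium tray, 68 mm above the bench when level, 13 mm above the pivot; turns with the tray (x along the pivot, y along the tray, z out of the floor). Tray 180 (x) x 340 (y) mm outside, with a 5 mm thick rim 14 mm high all round; a dark crossbar 10 mm wide and 10 mm high above the floor runs along x over the pivot and parts the floor into two sides, each 170 x 160 mm
- tray (a joint): tilt of the tray about its pivot, rad: 0 level, positive raises the +y side, stops at -0.10 and +0.10. It turns freely, with a centring spring of about 3 N m/rad and damping of about 1 N m s/rad; empty it rests level. Any one bottle, or the tall and one short one on opposite sides, tips it to, or almost to, a stop when set midway along a side (105 mm from the pivot); the tall bottle on one side balances the two short ones on the other at equal distance from the pivot
- tall_bottle: the one TALL bottle: closed rigid bottle of plain white plastic, the largest of the three white ones, standing on the bench; round body 76 mm across up to 105 mm, then a tapering shoulder, then a straight ribbed white cap 50 mm across (its grip) from 124 mm to the top at 150 mm; mass 600 g give or take 3 per cent, centre of mass on its axis near 66 mm. Origin: centre of its underside, z up along its axis.
- short_bottle_a: one of two alike SHORT bottles: closed rigid bottle of plain white plastic, smaller than the tall one, standing on the bench; round body 60 mm across up to 78 mm, then a tapering shoulder, then a straight ribbed white cap 42 mm across (its grip) from 94 mm to the top at 120 mm; mass 300 g give or take 3 per cent, centre of mass on its axis near 54 mm. Origin: centre of its underside, z up along its axis.
- short_bottle_b: one of two alike SHORT bottles: closed rigid bottle of plain white plastic, smaller than the tall one, standing on the bench; round body 60 mm across up to 78 mm, then a tapering shoulder, then a straight ribbed white cap 42 mm across (its grip) from 94 mm to the top at 120 mm; mass 300 g give or take 3 per cent, centre of mass on its axis near 54 mm. Origin: centre of its underside, z up along its axis.
- flask: bystander: conical glass flask, 80 mm across at the foot, 134 mm high; origin under its centre; leave alone
- amber_bottle: bystander: amber glass bottle with a black cap, 56 mm across, 115 mm high; origin under its centre; leave alone
- beaker: bystander: open glass beaker, 70 mm across, 85 mm high; origin under its centre; leave alone
- tip_rack: bystander: grey divided rack 85 x 125 x 50 mm; origin under its centre; leave alone
- jar: bystander: amber jar, 64 mm across, 75 mm high; origin under its centre; leave alone
- spatula: bystander: metal spatula 150 mm long lying flat, along its x axis; leave alone
- dish: bystander: white ceramic bowl, 80 mm across, 30 mm high; origin under its centre; leave alone
There are look-alikes about, which are no part of the job. Leave any green, purple or red look-alike of the tall_bottle alone.

How it is judged (in metres and radians):
At the end, for the whole second after the job is handed in: Tray level within 0.04 rad and still; all three white bottles on its floor inside the rim, upright within 0.08 rad, released and at rest; the tall bottle's axis over 35 mm from the pivot line on one side, both short bottles' axes over 35 mm from it on the other side (either way round) (value of joint tray between -0.04 and 0.04 rad and velocity of joint tray between -0.05 and 0.05 rad/s and angle between each of tall_bottle, short_bottle_a, short_bottle_b's own z axis and vertical below 0.08 rad and z of tall_bottle in the frame of tray_mid between -0.006 and 0.006 m and linear speed of each of tall_bottle, short_bottle_a, short_bottle_b below 0.02 m/s and contact force between each of tall_bottle, short_bottle_a, short_bottle_b and the fingers below 0.5 N and x of tall_bottle in the frame of tray_mid between -0.085 and 0.085 m and y of tall_bottle in the frame of tray_mid between -0.165 and 0.165 m and z of short_bottle_a in the frame of tray_mid between -0.006 and 0.006 m and x of short_bottle_a in the frame of tray_mid between -0.085 and 0.085 m and y of short_bottle_a in the frame of tray_mid between -0.165 and 0.165 m and z of short_bottle_b in the frame of tray_mid between -0.006 and 0.006 m and x of short_bottle_b in the frame of tray_mid between -0.085 and 0.085 m and y of short_bottle_b in the frame of tray_mid between -0.165 and 0.165 m and ((y of tall_bottle in the frame of tray_mid above 0.035 m and y of each of short_bottle_a, short_bottle_b in the frame of tray_mid below -0.035 m) or (y of tall_bottle in the frame of tray_mid below -0.035 m and y of each of short_bottle_a, short_bottle_b in the frame of tray_mid above 0.035 m))); the robot touches nothing.
It fails at once if the tray is slammed over: it turns faster than 1.2 rad/s either way (velocity of joint tray above 1.2 rad/s or velocity of joint tray below -1.2 rad/s).
It fails at once if a bottle is knocked over or tipped by more than about 40 degrees (angle between any of tall_bottle, short_bottle_a, short_bottle_b's own z axis and vertical above 0.7 rad).
It fails at once if any other thing on the bench is pushed more than 30 mm from its place (distance of any of flask, amber_bottle, beaker, tip_rack, jar, spatula, dish from where it was at the start of the episode above 0.03 m).
It also fails if it takes over 72 s, if anything falls off the work surface, if the arm or the gripper's body presses on something with over 40 N, if the wrist force passes 120 N, or if a joint passes its speed limit or range.

## Working session

There is one attempt and no reset: what is moved stays moved. The work goes in short steps, Python scripts to look and compute and a tool call to move; the robot and the scene stay as the last step left them, time stands still between calls to the robot, and variables do not carry over. Pictures are saved under pics/ and viewed, at most 10 in all, crops included, and the job is handed in when it is done.

Besides the shell and the picture viewer there is one more tool, called after "Call:" as name([rows], argument=value, ...), one row to a line, values as JSON. arm_command: Moves the arm, as the interface text tells. Its arguments: {"type":"object","properties":{"deltas":{"type":"array"}},"required":["deltas"]}

```bash
ls; mkdir -p pics; cat > h.py <<'E'
import numpy as np, cv2
from station import sense, capture, finish_job, tip_reach
def cam(n):
    c=capture(n); return c
def K(c):
    f=c['pixels'].shape[0]/2/np.tan(np.radians(c['fovy'])/2); return f
def ray(c,u,v):
    f=K(c); d=np.array([(u-c['cx'])/f,(v-c['cy'])/f]); p=d.copy()
    for _ in range(20): p=d/(1+c['k1']*(p@p))
    R=cv2.Rodrigues(np.array(c['rvec'],float))[0]; t=np.array(c['tvec'],float).ravel()
    return -R.T@t, R.T@np.array([p[0],p[1],1])
def atz(c,u,v,z):
    o,d=ray(c,u,v); return o+d*(z-o[2])/d[2]
def proj(c,X):
    R=cv2.Rodrigues(np.array(c['rvec'],float))[0]; q=R@np.array(X,float)+np.array(c['tvec'],float).ravel()
    p=q[:2]/q[2]; p=p*(1+c['k1']*(p@p)); f=K(c); return p*f+[c['cx'],c['cy']]
def tri(rays):
    A=0;b=0
    for o,d in rays:
        d=d/np.linalg.norm(d);M=np.eye(3)-np.outer(d,d);A=A+M;b=b+M@o
    return np.linalg.solve(A,b)
E
python3 - <<'E'
from h import *
import pickle
d={}
for n in("scene","top"):
    c=d[n]=cam(n); cv2.imwrite(f'pics/{n}0.png',cv2.resize(c['pixels'],None,fx=1.5,fy=1.5)); print(n,c['fovy'],c['cx'],c['cy'],c['k1'],ray(c,256,192))
pickle.dump(d,open('c0.pkl','wb'))
s=sense();print(s,tip_reach)
E
```

```text
pics
scene 51.34629946441763 261.0827190132784 196.34607593806905 -0.08807801418299376 (array([ 1.44576331, -0.52325617,  0.75799495]), array([-0.77433209,  0.34166472, -0.53287462]))
top 51.08513703313496 260.69517454663065 189.363436868225 0.039059348318900663 (array([ 0.34994688, -0.07333566,  1.06407386]), array([ 0.14545611, -0.02019626, -0.98924934]))
{'time_s': 0.1, 'joints': array([-5.29080994e+01,  2.20853140e+01,  3.87791967e-01, -2.53955542e-02,
       -6.84120120e+01, -1.48163879e+01]), 'joint_velocities': array([ 0.0284444 , -0.09744806,  0.16013313,  0.14277772,  0.02137999,
       -0.03997207]), 'effort': array([ 2.04140501e-04, -3.91690099e+01,  1.87933195e+01,  4.23197418e+00,
        1.34099083e-02, -7.61978231e-05]), 'tcp_pos': array([ 0.23673611, -0.57788322,  0.24058099]), 'ee_rot': array([[-9.25433724e-01, -3.78908621e-01, -8.24178711e-04],
       [-3.78909507e-01,  9.25432029e-01,  1.77346219e-03],
       [ 9.07412626e-05,  1.95351087e-03, -9.99998088e-01]]), 'wrist_force': array([ 0.63198065,  0.27386811, -0.14063289]), 'moment': array([ 0.06153178, -0.03831797,  0.05691049]), 'gripper_force': 0.0, 'gripper_width': 1.0010516275314423} 0.019
```

View pics/scene0.png

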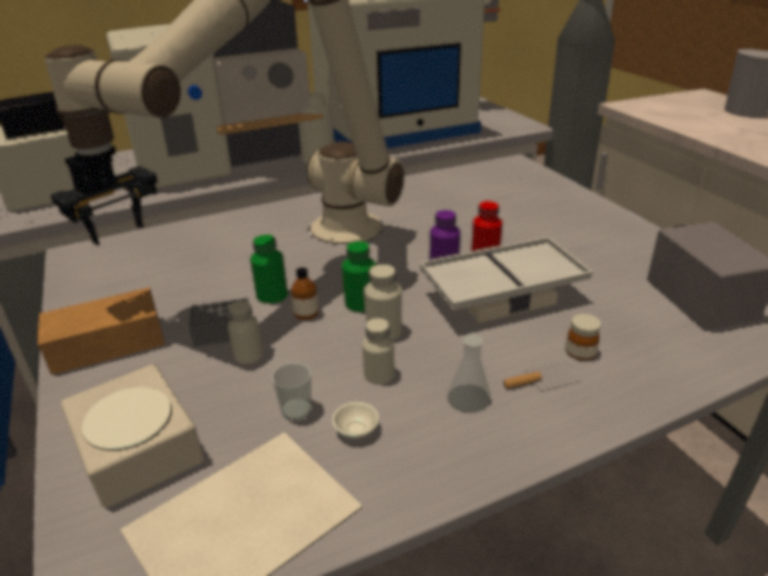

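View pics/top0.png

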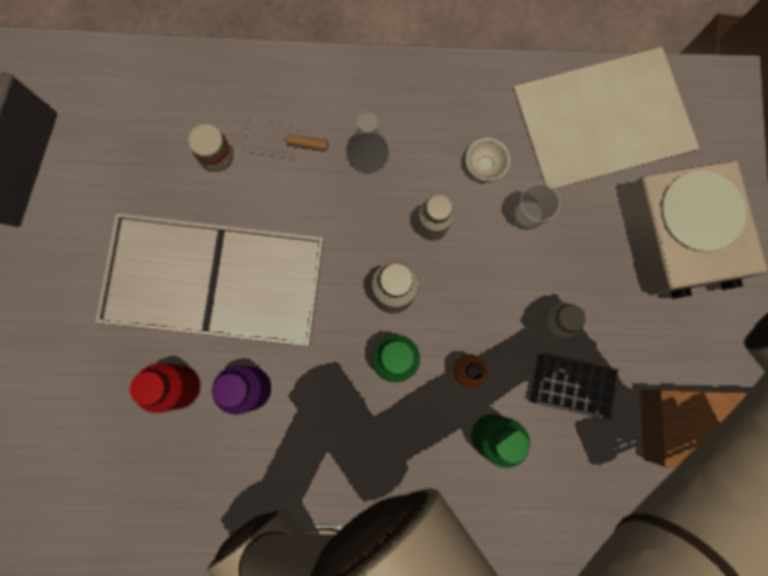

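The scene view has the tall bottle's cap at (383,271), and the short caps at (377,326) and (238,308), at 1.5x. The top view has the same caps at (397,279), (438,207) and (571,318). The tray corners in the top view are (117,215), (322,238), (309,345) and (97,322).

```bash
python3 - <<'E'
from h import *
import pickle
d=pickle.load(open('c0.pkl','rb')); S=d['scene'];T=d['top']
for n,s,t in [('tall',(383,271),(397,279)),('A',(377,326),(438,207)),('B',(238,307),(571,318)),('cornerR+x',(589,272),(117,215)),('c2',(440,304),(322,238)),('c3',(421,269),(309,345)),('c4',(548,243),(97,322))]:
    X=tri([ray(S,s[0]/1.5,s[1]/1.5),ray(T,t[0]/1.5,t[1]/1.5)]); print(n,X.round(4),(proj(S,X)*1.5-s).round(1),(proj(T,X)*1.5-t).round(1))
P=[atz(T,u/1.5,v/1.5,.082)[:2] for u,v in [(117,215),(322,238),(309,345),(97,322)]]
P=np.array(P);print(P.round(4),P.mean(0), 'long',P[0]-P[1],P[3]-P[2],'short',P[0]-P[3])
e=(P[0]-P[1]+P[3]-P[2]);print(np.degrees(np.arctan2(e[1],e[0])))
# others
for n,p,z in [('flask',(367,152),.01),('flasktop',(367,123),.134),('jar',(207,140),.075),('beaker',(536,208),.0),('dish',(487,160),.015),('purple',(231,390),.15),('red',(148,388),.15),('green',(398,355),.15),('amber',(474,370),.115),('green2',(512,445),.15),('rack',(574,385),.05),('jarB',(605,390),.05)]:
    print(n,atz(T,p[0]/1.5,p[1]/1.5,z)[:2].round(3))
E
```

```text
tall [ 0.5    -0.1096  0.1482] [-1.2  0.1] [-1.4 -0.6]
A [ 0.625  -0.1775  0.1156] [-0.1  0. ] [-0.1 -0.1]
B [ 0.4483 -0.3924  0.1158] [0.7 0.1] [0.8 0.2]
cornerR+x [0.6043 0.3465 0.0797] [ 0.4 -0.2] [0.6 0.3]
c2 [0.5706 0.     0.0807] [ 6.1 -1. ] [6.8 3.4]
c3 [0.4001 0.0295 0.0634] [-0.9  0.1] [-1.2 -0.6]
c4 [0.4296 0.37   0.0635] [ 0.1 -0. ] [0.2 0.1]
[[0.6043 0.3465]
 [0.5757 0.0114]
 [0.3983 0.0257]
 [0.4283 0.3622]] [0.50164342 0.18642751] long [0.02858755 0.33505775] [0.02997419 0.33645202] short [ 0.17599736 -0.01569188]
85.01589869724124
flask [ 0.755 -0.058]
flasktop [ 0.756 -0.059]
jar [0.741 0.212]
beaker [ 0.662 -0.371]
dish [ 0.745 -0.278]
purple [0.327 0.13 ]
red [0.328 0.25 ]
green [ 0.383 -0.115]
amber [ 0.363 -0.236]
green2 [ 0.254 -0.286]
rack [ 0.343 -0.415]
jarB [ 0.336 -0.467]
```

Triangulated heights (0.148, 0.116, rim about 0.081) agree with the text. The plan is to put both shorts on the far (+y) side first and the tall one last on the near side. Short B comes first.

Call:
arm_command([
  [0, 0, 0.06, -3.3, 1.2, 0, -1],
  [0, 0, 0.12, -6.7, 2.3, 0, -1],
  [0, 0, 0.18, -10, 3.5, 0, -1],
  [0, 0, 0.24, -13.3, 4.6, 0, -1],
  [0, 0, 0.3, -16.7, 5.8, 0, -1],
  [0, 0, 0.36, -20, 6.9, 0, -1],
  [0, 0, 0.42, -23.3, 8.1, 0, -1],
  [0, 0, 0.476, -26.6, 9.2, 0, -1],
])

```text
time_s: 0.77
tcp_pos: [0.449, -0.3907, 0.2412]
ee_rot: [[-0.996, 0.09, -0.001], [0.09, 0.996, 0.001], [0.001, 0.001, -1.0]]
wrist_force: [1.4, -1.4, -0.4]
gripper_width: 1.001
gripper_force: 0.0
```

```bash
cat > w.py <<'E'
from h import *
import sys
c=cam('wrist'); s=sense(); print(s['tcp_pos'].round(4)); print(s['ee_rot'].round(4)); cv2.imwrite(sys.argv[1],c['pixels'])
import pickle; pickle.dump((c,s),open('w.pkl','wb'))
if len(sys.argv)>2:
    X=eval(sys.argv[2]); print('expected px',proj(c,X))
E
python3 w.py pics/w1.png "[.448,-.392,.117]"
```

```text
[ 0.4533 -0.3879  0.2409]
[[-9.962e-01  8.740e-02  1.700e-03]
 [ 8.740e-02  9.962e-01  8.000e-04]
 [-1.600e-03  9.000e-04 -1.000e+00]]
expected px [256.64426646 182.38889855]
```

View pics/w1.png

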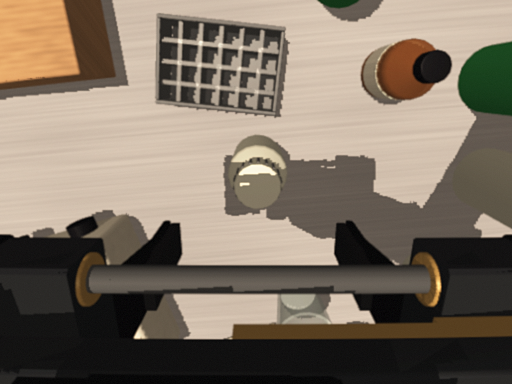

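The wrist view shows the short bottle's cap top at about (257,185), against (257,182) expected, so the position is good. I go down and grip it.

Call:
arm_command([
  [0, 0, 0, 0, 0, 1.5, -1],
  [0, 0, 0, 0, 0, 4.5, -1],
  [0, 0, 0, 0, 0, 7.5, -1],
  [0, 0, 0, 0, 0, 10, -1],
  [0, 0, 0, 0, 0, 12, -1],
  [0, 0, 0, 0, 0, 12.7, -1],
  [0, 0, 0, 0, 0, 12.7, -1],
  [0, 0, 0, 0, 0, 12.7, -1],
])

```text
time_s: 1.48
tcp_pos: [0.4485, -0.3927, 0.115]
ee_rot: [[-0.996, 0.087, 0.0], [0.087, 0.996, -0.001], [-0.0, -0.001, -1.0]]
wrist_force: [0.2, 0.4, 1.2]
gripper_width: 0.999
gripper_force: 0.0
```

Call:
arm_command([
  [0, 0, 0, 0, 0, 0, 0.3],
  [0, 0, 0, 0, 0, 0, 0.6],
  [0, 0, 0, 0, 0, 0, 0.8],
  [0, 0, 0, 0, 0, 0, 1],
  [0, 0, 0, 0, 0, 0, 1],
  [0, 0, 0, 0, 0, 0, 1],
])

```text
time_s: 1.98
tcp_pos: [0.4483, -0.3924, 0.1149]
ee_rot: [[-0.996, 0.087, 0.001], [0.087, 0.996, -0.0], [-0.001, -0.0, -1.0]]
wrist_force: [0.3, -0.6, -0.0]
gripper_width: 0.632
gripper_force: 0.0
```

Call:
arm_command([
  [0, 0, 0, 0, 0, 0, 1],
  [0, 0, 0, 0, 0, 0, 1],
  [0, 0, 0, 0, 0, 0, 1],
  [0, 0, 0, 0, 0, 0, 1],
  [0, 0, 0, 0, 0, 0, 1],
  [0, 0, 0, 0, 0, 0, 1],
])

```text
time_s: 2.48
tcp_pos: [0.4482, -0.3922, 0.1146]
ee_rot: [[-0.996, 0.087, -0.0], [0.087, 0.996, 0.0], [0.0, 0.0, -1.0]]
wrist_force: [0.7, 1.0, 2.0]
gripper_width: 0.473
gripper_force: 30.0
```

Call:
arm_command([
  [0, 0, 0, 0, 0, -1.5, 1],
  [0, 0, 0, 0, 0, -4, 1],
  [0, 0, 0, 0, 0, -7, 1],
  [0, 0, 0, 0, 0, -10, 1],
  [0, 0, 0, 0, 0, -13, 1],
  [0, 0, 0, 0, 0, -16, 1],
  [0, 0, 0, 0, 0, -18, 1],
  [0, 0, 0, 0, 0, -18.5, 1],
])

```text
time_s: 3.15
tcp_pos: [0.4492, -0.3933, 0.3033]
ee_rot: [[-0.996, 0.087, 0.006], [0.087, 0.996, -0.004], [-0.006, -0.003, -1.0]]
wrist_force: [0.3, -0.1, -1.7]
gripper_width: 0.474
gripper_force: 30.0
```

Call:
arm_command([
  [0, 0, 0, 0.1, 1.5, 0, 1],
  [0, 0, 0, 0.2, 4, 0, 1],
  [0, 0, 0, 0.4, 7, 0, 1],
  [0, 0, 0, 0.6, 10, 0, 1],
  [0, 0, 0, 0.7, 13, 0, 1],
  [0, 0, 0, 0.9, 16, 0, 1],
  [0, 0, 0, 1.0, 19, 0, 1],
  [0, 0, 0, 1.2, 22, 0, 1],
])

```text
time_s: 3.82
tcp_pos: [0.4539, -0.17, 0.2969]
ee_rot: [[-0.996, 0.087, -0.005], [0.087, 0.996, 0.001], [0.005, 0.001, -1.0]]
wrist_force: [0.7, -0.8, -2.4]
gripper_width: 0.475
gripper_force: 30.0
```

Call:
arm_command([
  [0, 0, 0, 0.2, 3, 0, 1],
  [0, 0, 0, 0.3, 6, 0, 1],
  [0, 0, 0, 0.5, 9, 0, 1],
  [0, 0, 0, 0.6, 12, 0, 1],
  [0, 0, 0, 0.8, 15, 0, 1],
  [0, 0, 0, 1.0, 18, 0, 1],
  [0, 0, 0, 1.1, 21, 0, 1],
  [0, 0, 0, 1.3, 24, 0, 1],
])

```text
time_s: 4.48
tcp_pos: [0.4616, 0.0695, 0.2971]
ee_rot: [[-0.996, 0.087, -0.004], [0.087, 0.996, -0.001], [0.004, -0.001, -1.0]]
wrist_force: [1.0, 0.0, -2.4]
gripper_width: 0.476
gripper_force: 30.0
```

Call:
arm_command([
  [0, 0, 0, 0.2, 3, 0, 1],
  [0, 0, 0, 0.3, 6, 0, 1],
  [0, 0, 0, 0.5, 9, 0, 1],
  [0, 0, 0, 0.6, 12, 0, 1],
  [0, 0, 0, 0.8, 15, 0, 1],
  [0, 0, 0, 0.9, 18, 0, 1],
  [0, 0, 0, 1.0, 19.5, 0, 1],
  [0, 0, 0, 1.0, 19.5, 0, 1],
])

```text
time_s: 5.15
tcp_pos: [0.4693, 0.2656, 0.2966]
ee_rot: [[-0.996, 0.084, -0.004], [0.084, 0.996, -0.002], [0.004, -0.002, -1.0]]
wrist_force: [0.3, 0.4, -3.3]
gripper_width: 0.479
gripper_force: 30.0
```

Call:
arm_command([
  [0, 0, 0, 0, 0, 1.5, 1],
  [0, 0, 0, 0, 0, 4, 1],
  [0, 0, 0, 0, 0, 6.5, 1],
  [0, 0, 0, 0, 0, 8.5, 1],
  [0, 0, 0, 0, 0.1, 9.5, 1],
  [0.01, 0, 0, 0, 0.2, 10.3, 1],
  [0.02, 0, 0, 0, 0.3, 10.8, 1],
  [0.03, 0, 0, 0, 0.4, 11.1, 1],
])

```text
time_s: 5.82
tcp_pos: [0.471, 0.2672, 0.1885]
ee_rot: [[-0.996, 0.087, -0.002], [0.087, 0.996, -0.031], [-0.0, -0.031, -1.0]]
wrist_force: [-0.6, 0.5, -2.9]
gripper_width: 0.472
gripper_force: 30.0
```

Call:
arm_command([
  [0.007, 0, 0, 0, 0.1, 0.2, 1],
  [0.015, 0, 0, 0, 0.2, 0.4, 1],
  [0.023, 0, 0, 0, 0.3, 0.6, 1],
  [0.031, 0, 0, 0, 0.4, 0.75, 1],
  [0.038, 0, 0, 0, 0.5, 0.9, 1],
  [0.045, 0, 0, 0, 0.6, 1.0, 1],
  [0.05, 0, 0, 0, 0.65, 1.05, 1],
  [0.05, 0, 0, 0, 0.65, 1.05, 1],
])

```text
time_s: 6.48
tcp_pos: [0.4716, 0.274, 0.178]
ee_rot: [[-0.996, 0.086, -0.006], [0.087, 0.993, -0.079], [-0.001, -0.079, -0.997]]
wrist_force: [0.6, 1.4, -1.0]
gripper_width: 0.476
gripper_force: 30.0
```

```bash
python3 - <<'E'
from h import *
s=sense();print(s['tcp_pos'],s['wrist_force'],s['moment'])
a=cam('scene')['pixels'][100:260,220:460];b=cam('top')['pixels'][100:280,20:280]
a=cv2.resize(a,(720,480))[:, :400*720//720*1];cv2.imwrite('pics/p1.png',np.hstack([cv2.resize(cam('scene')['pixels'][130:240,250:420],(400,260)),cv2.resize(b,(375,260))]))
E
```

```text
[0.47158814 0.2740219  0.17801196] [ 0.55672989  1.44096174 -0.98888344] [ 0.66127798 -0.18398791  0.03572132]
```

View pics/p1.png

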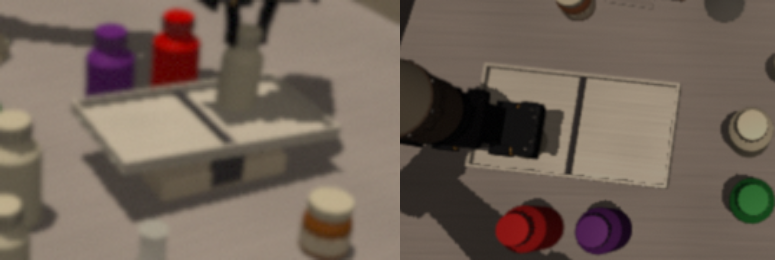

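The scene crop shows the bottle on the tipped tray, about two thirds of its weight carried by it. I go 1.5 mm lower and open.

Call:
arm_command([
  [0, 0, 0, 0, 0, 0.1, 1],
  [0, 0, 0, 0, 0, 0.15, 1],
  [0, 0, 0, 0, 0, 0.15, 0.5],
  [0, 0, 0, 0, 0, 0.15, 0],
  [0, 0, 0, 0, 0, 0.15, -0.5],
  [0, 0, 0, 0, 0, 0.15, -1],
  [0, 0, 0, 0, 0, 0.15, -1],
  [0, 0, 0, 0, 0, 0.15, -1],
])

```text
time_s: 7.3
tcp_pos: [0.471, 0.2727, 0.176]
ee_rot: [[-0.996, 0.087, -0.008], [0.087, 0.993, -0.081], [0.001, -0.081, -0.997]]
wrist_force: [0.0, 0.9, -0.7]
gripper_width: 0.722
gripper_force: 0.0
```

Call:
arm_command([
  [0, 0, 0, 0, 0, 0, -1],
  [0, 0, 0, 0, 0, 0, -1],
  [0, 0, 0, 0, 0, 0, -1],
  [0, 0, 0, 0, 0, 0, -1],
  [0, 0, 0, 0, 0, 0, -1],
])

```text
time_s: 7.72
tcp_pos: [0.4712, 0.2732, 0.1763]
ee_rot: [[-0.996, 0.087, -0.007], [0.087, 0.993, -0.08], [0.0, -0.08, -0.997]]
wrist_force: [-0.2, 0.2, -0.2]
gripper_width: 0.987
gripper_force: 0.0
```

Call:
arm_command([
  [0, 0, 0, 0, 0, -1, -1],
  [0, 0, 0, 0, 0, -3, -1],
  [0, 0, 0, 0, 0, -6, -1],
  [0, 0, 0, 0, 0, -9, -1],
  [-0.04, 0, 0, 0, 0, -11, -1],
  [-0.08, 0, 0, 0, 0, -12.2, -1],
  [-0.08, 0, 0, 0, 0, -12.2, -1],
  [-0.08, 0, 0, 0, 0, -12.2, -1],
])

```text
time_s: 8.38
tcp_pos: [0.4719, 0.2824, 0.2984]
ee_rot: [[-0.996, 0.088, 0.0], [0.088, 0.996, 0.001], [-0.0, 0.001, -1.0]]
wrist_force: [-0.1, -0.2, -1.2]
gripper_width: 0.997
gripper_force: 0.0
```

```bash
python3 - <<'E'
from h import *
s=sense();print(s['tcp_pos'],s['ee_rot'].round(4))
print(s['ee_rot'].T@(np.array([.625,-.1775,.24])-s['tcp_pos']))
b=cam('top')['pixels'][130:240,50:240];cv2.imwrite('pics/p2.png',np.hstack([cv2.resize(cam('scene')['pixels'][130:240,250:420],(400,260)),cv2.resize(b,(390,260))]))
E
```

```text
[0.47189578 0.28236343 0.29835418] [[-9.961e-01  8.810e-02  2.000e-04]
 [ 8.810e-02  9.961e-01  9.000e-04]
 [-2.000e-04  9.000e-04 -1.000e+00]]
[-0.19302282 -0.44463618  0.05797707]
```

View pics/p2.png

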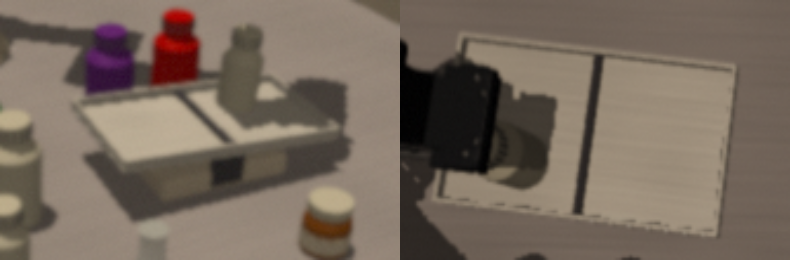

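The bottle stands released on the tipped tray. Next is short A.

Call:
arm_command([
  [0, 0, 0, -0.7, -1.5, 0, -1],
  [0, 0, 0, -2, -4.5, 0, -1],
  [0, 0, 0, -3.4, -7.8, 0, -1],
  [0, 0, 0, -4.8, -11, 0, -1],
  [0, 0, 0, -6.2, -14.3, 0, -1],
  [0, 0, 0, -7.6, -17.5, 0, -1],
  [0, 0, 0, -9, -20.8, 0, -1],
  [0, 0, 0, -10.4, -24, 0, -1],
])

```text
time_s: 9.15
tcp_pos: [0.5544, 0.033, 0.2959]
ee_rot: [[-0.996, 0.087, -0.004], [0.087, 0.996, -0.001], [0.004, -0.002, -1.0]]
wrist_force: [1.2, 0.7, 0.2]
gripper_width: 1.0
gripper_force: 0.0
```

Call:
arm_command([
  [0, 0, 0, -1.4, -3.3, 0, -1],
  [0, 0, 0, -2.8, -6.5, 0, -1],
  [0, 0, 0, -4.2, -9.8, 0, -1],
  [0, 0, 0, -5.6, -13, 0.5, -1],
  [0, 0, 0, -7, -16.3, 1.5, -1],
  [0, 0, 0, -8.2, -19.3, 3, -1],
  [0, 0, 0, -8.9, -20.5, 5, -1],
  [0, 0, 0, -8.9, -20.5, 5.5, -1],
])

```text
time_s: 9.82
tcp_pos: [0.6239, -0.1796, 0.2361]
ee_rot: [[-0.996, 0.092, -0.011], [0.092, 0.996, 0.001], [0.011, 0.0, -1.0]]
wrist_force: [-0.7, -0.3, -0.3]
gripper_width: 1.001
gripper_force: 0.0
```

```bash
python3 w.py pics/w2.png "[.625,-.1775,.117]"; python3 -c "
from h import *
s=sense();print(s['ee_rot'].T@(np.array([.625,-.1775,.115])-s['tcp_pos']))"
```

```text
[ 0.6236 -0.1781  0.2366]
[[-9.959e-01  9.010e-02 -1.100e-02]
 [ 9.010e-02  9.959e-01  1.600e-03]
 [ 1.110e-02  6.000e-04 -9.999e-01]]
expected px [260.75463186 187.35760881]
[-0.0027224   0.00068765  0.12158351]
```

View pics/w2.png

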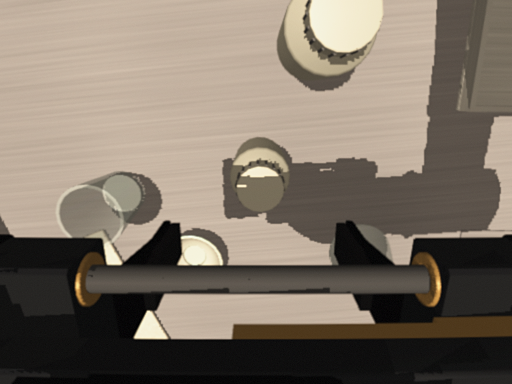

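The cap is at (260,189), against (261,187) expected, so I descend.

Call:
arm_command([
  [0, 0, 0, 0, 0, 1.5, -1],
  [0, 0, 0, 0, 0, 4.5, -1],
  [0, 0, 0, 0, 0, 7.5, -1],
  [0, 0, 0, 0, 0, 10, -1],
  [0, 0, 0, 0, 0, 11.8, -1],
  [0, 0, 0, 0, 0, 12.4, -1],
  [0, 0, 0, 0, 0, 12.4, -1],
  [0, 0, 0, 0, 0, 12.4, -1],
])

```text
time_s: 10.53
tcp_pos: [0.6262, -0.1766, 0.1199]
ee_rot: [[-0.996, 0.086, 0.001], [0.086, 0.996, -0.001], [-0.001, -0.001, -1.0]]
wrist_force: [-0.3, 0.0, 1.2]
gripper_width: 1.006
gripper_force: 0.0
```

Call:
arm_command([
  [0, 0, 0, 0.1, 0, 0.5, -1],
  [0, 0, 0, 0.1, 0, 0.5, 0],
  [0, 0, 0, 0.1, 0, 0.5, 1],
  [0, 0, 0, 0.1, 0, 0.5, 1],
  [0, 0, 0, 0.1, 0, 0.5, 1],
  [0, 0, 0, 0.1, 0, 0.5, 1],
  [0, 0, 0, 0.1, 0, 0.5, 1],
  [0, 0, 0, 0.1, 0, 0.5, 1],
])

```text
time_s: 11.2
tcp_pos: [0.6247, -0.1771, 0.114]
ee_rot: [[-0.996, 0.087, 0.0], [0.087, 0.996, -0.0], [-0.0, -0.0, -1.0]]
wrist_force: [-0.1, -0.1, -0.3]
gripper_width: 0.551
gripper_force: 0.0
```

Call:
arm_command([
  [0, 0, 0, 0, 0, 0, 1],
  [0, 0, 0, 0, 0, 0, 1],
  [0, 0, 0, 0, 0, 0, 1],
  [0, 0, 0, 0, 0, 0, 1],
  [0, 0, 0, 0, 0, 0, 1],
])

```text
time_s: 11.62
tcp_pos: [0.6246, -0.1772, 0.114]
ee_rot: [[-0.996, 0.087, -0.0], [0.087, 0.996, -0.0], [-0.0, -0.0, -1.0]]
wrist_force: [0.1, -0.9, 0.0]
gripper_width: 0.475
gripper_force: 30.0
```

Call:
arm_command([
  [0, 0, 0, 0, 0, -1.5, 1],
  [0, 0, 0, 0, 0, -4, 1],
  [0, 0, 0, 0, 0, -7, 1],
  [0, 0, 0, 0, 0, -10, 1],
  [0, 0, 0, 0, 0, -13, 1],
  [0, 0, 0, 0, 0, -16, 1],
  [0, 0, 0, 0, 0, -18, 1],
  [0, 0, 0, 0, 0, -18.5, 1],
])

```text
time_s: 12.28
tcp_pos: [0.6258, -0.1772, 0.303]
ee_rot: [[-0.996, 0.087, 0.007], [0.087, 0.996, -0.001], [-0.007, -0.0, -1.0]]
wrist_force: [1.0, 0.0, -1.9]
gripper_width: 0.475
gripper_force: 30.0
```

Call:
arm_command([
  [0, 0, 0, 0.4, 1.5, 0, 1],
  [0, 0, 0, 1.1, 4, 0, 1],
  [0, 0, 0, 1.9, 7, 0, 1],
  [0, 0, 0, 2.7, 10, 0, 1],
  [0, 0, 0, 3.5, 13, 0, 1],
  [0, 0, 0, 4.3, 16, 0, 1],
  [0, 0, 0, 5.1, 19, 0, 1],
  [0, 0, 0, 6, 22, 0, 1],
])

```text
time_s: 12.95
tcp_pos: [0.5821, 0.0492, 0.296]
ee_rot: [[-0.996, 0.087, -0.005], [0.087, 0.996, -0.0], [0.005, -0.001, -1.0]]
wrist_force: [0.5, 0.4, -2.2]
gripper_width: 0.476
gripper_force: 30.0
```

Call:
arm_command([
  [0, 0, 0, 0.8, 3, 0, 1],
  [0, 0, 0, 1.7, 6, 0, 1],
  [0, 0, 0, 2.5, 9, 0, 1],
  [0, 0, 0, 3.4, 12.5, 0, 1],
  [0, 0, 0, 4.3, 16, 0, 1],
  [0, 0, 0, 5.1, 19, 0, 1],
  [0, 0, 0, 5.6, 20.65, 0, 1],
  [0, 0, 0, 5.6, 20.65, 0, 1],
])

```text
time_s: 13.62
tcp_pos: [0.5439, 0.2615, 0.2954]
ee_rot: [[-0.997, 0.083, -0.005], [0.083, 0.997, -0.001], [0.005, -0.002, -1.0]]
wrist_force: [1.1, 0.3, -3.3]
gripper_width: 0.474
gripper_force: 30.0
```

```bash
python3 -c "
from h import *
s=sense();print(s['tcp_pos'],s['ee_rot'].T@(np.array([.546,.2578,.183])-s['tcp_pos']))
S=cam('scene');T=cam('top')
cv2.imwrite('pics/p3.png',np.hstack([cv2.resize(S['pixels'][130:240,250:420],(400,260)),cv2.resize(T['pixels'][130:240,50:240],(390,260))]))"
```

```text
[0.54393194 0.26151069 0.29542865] [-0.00291634 -0.00333402  0.11242165]
```

View pics/p3.png

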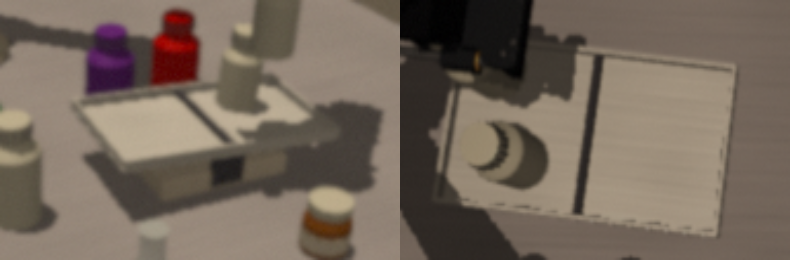

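Call:
arm_command([
  [0, 0, 0, 0, 0.1, 1.5, 1],
  [0.01, 0, 0, 0, 0.3, 4, 1],
  [0.03, 0, 0, 0, 0.5, 6.5, 1],
  [0.05, 0, 0, 0, 0.7, 8.5, 1],
  [0.07, 0, 0, 0, 0.9, 9.8, 1],
  [0.085, 0, 0, 0, 1.1, 10.7, 1],
  [0.09, 0, 0, 0, 1.2, 11.3, 1],
  [0.09, 0, 0, 0, 1.2, 11.5, 1],
])

```text
time_s: 14.38
tcp_pos: [0.5473, 0.2699, 0.1831]
ee_rot: [[-0.996, 0.087, -0.009], [0.087, 0.992, -0.09], [0.001, -0.091, -0.996]]
wrist_force: [-0.4, -0.0, -2.6]
gripper_width: 0.477
gripper_force: 30.0
```

Call:
arm_command([
  [0, 0, 0, 0, 0, 0.15, 1],
  [0, 0, 0, 0, 0, 0.3, 1],
  [0, 0, 0, 0, 0, 0.45, 1],
  [0, 0, 0, 0, 0, 0.6, 1],
  [0, 0, 0, 0, 0, 0.6, 1],
  [0, 0, 0, 0, 0, 0.6, 1],
])

```text
time_s: 14.88
tcp_pos: [0.5473, 0.2692, 0.1783]
ee_rot: [[-0.996, 0.087, -0.007], [0.087, 0.992, -0.089], [-0.0, -0.09, -0.996]]
wrist_force: [-0.6, 0.4, -3.3]
gripper_width: 0.476
gripper_force: 30.0
```

Call:
arm_command([
  [0, 0, 0, 0, 0, 0.1, 1],
  [0, 0, 0, 0, 0, 0.2, 1],
  [0, 0, 0, 0, 0, 0.25, 1],
  [0, 0, 0, 0, 0, 0.3, 1],
  [0, 0, 0, 0, 0, 0.3, 1],
  [0, 0, 0, 0, 0, 0.3, 1],
])

```text
time_s: 15.38
tcp_pos: [0.5472, 0.2692, 0.175]
ee_rot: [[-0.996, 0.087, -0.008], [0.087, 0.992, -0.089], [-0.0, -0.09, -0.996]]
wrist_force: [0.5, 0.6, -3.0]
gripper_width: 0.48
gripper_force: 30.0
```

Call:
arm_command([
  [0, 0, 0, 0, 0, 0.1, 1],
  [0, 0, 0, 0, 0, 0.1, 1],
  [0, 0, 0, 0, 0, 0.2, 1],
  [0, 0, 0, 0, 0, 0.2, 1],
  [0, 0, 0, 0, 0, 0.2, 1],
])

```text
time_s: 15.8
tcp_pos: [0.5476, 0.2692, 0.1741]
ee_rot: [[-0.996, 0.086, -0.006], [0.087, 0.992, -0.089], [-0.002, -0.089, -0.996]]
wrist_force: [-2.2, 1.5, 3.0]
gripper_width: 0.476
gripper_force: 30.0
```

Contact: the force changed from −3 to +3 N. I release.

Call:
arm_command([
  [0, 0, 0, 0, 0, 0, 0.5],
  [0, 0, 0, 0, 0, 0, 0],
  [0, 0, 0, 0, 0, 0, -0.5],
  [0, 0, 0, 0, 0, 0, -1],
  [0, 0, 0, 0, 0, 0, -1],
  [0, 0, 0, 0, 0, 0, -1],
  [0, 0, 0, 0, 0, 0, -1],
  [0, 0, 0, 0, 0, 0, -1],
])

```text
time_s: 16.47
tcp_pos: [0.5471, 0.2687, 0.1728]
ee_rot: [[-0.996, 0.087, -0.008], [0.087, 0.992, -0.09], [0.0, -0.09, -0.996]]
wrist_force: [0.6, 0.2, 0.1]
gripper_width: 0.874
gripper_force: 0.0
```

Call:
arm_command([
  [0, 0, 0, 0, 0, 0, -1],
  [0, 0, 0, 0, 0, 0, -1],
  [0, 0, 0, 0, 0, 0, -1],
  [0, 0, 0, 0, 0, 0, -1],
])

```text
time_s: 16.8
tcp_pos: [0.5472, 0.2688, 0.173]
ee_rot: [[-0.996, 0.087, -0.008], [0.087, 0.992, -0.09], [0.0, -0.09, -0.996]]
wrist_force: [0.2, -0.3, -0.2]
gripper_width: 0.993
gripper_force: 0.0
```

Call:
arm_command([
  [0, 0, 0, 0, 0, -1, -1],
  [0, 0, 0, 0, 0, -3, -1],
  [0, 0, 0, 0, 0, -6, -1],
  [0, 0, 0, 0, 0, -9, -1],
  [-0.04, 0, 0, 0, 0, -11, -1],
  [-0.09, 0, 0, 0, 0, -12.2, -1],
  [-0.09, 0, 0, 0, 0, -12.2, -1],
  [-0.09, 0, 0, 0, 0, -12.2, -1],
])

```text
time_s: 17.47
tcp_pos: [0.5483, 0.2795, 0.2959]
ee_rot: [[-0.996, 0.088, 0.002], [0.088, 0.996, 0.001], [-0.002, 0.001, -1.0]]
wrist_force: [-0.6, -0.2, -1.4]
gripper_width: 1.001
gripper_force: 0.0
```

```bash
python3 -c "
from h import *
s=sense();print(s['tcp_pos'],s['ee_rot'].round(3),s['ee_rot'].T@(np.array([.5,-.1095,.25])-s['tcp_pos']))"
```

```text
[0.54825727 0.27951707 0.29592522] [[-0.996  0.088  0.002]
 [ 0.088  0.996  0.001]
 [-0.002  0.001 -1.   ]] [ 0.01399258 -0.39180326  0.04545968]
```

Call:
arm_command([
  [0, 0, 0, 0, -1.5, 0, -1],
  [0, 0, 0, 0.1, -4.5, 0, -1],
  [0, 0, 0, 0.3, -7.8, 0, -1],
  [0, 0, 0, 0.4, -11, 0, -1],
  [0, 0, 0, 0.5, -14.5, 0, -1],
  [0, 0, 0, 0.6, -18, 0, -1],
  [0, 0, 0, 0.8, -21.5, 0, -1],
  [0, 0, 0, 0.9, -25, 0, -1],
])

```text
time_s: 18.13
tcp_pos: [0.5158, 0.0294, 0.2929]
ee_rot: [[-0.996, 0.087, -0.004], [0.087, 0.996, -0.002], [0.004, -0.002, -1.0]]
wrist_force: [0.4, -0.4, -0.7]
gripper_width: 0.999
gripper_force: 0.0
```

Call:
arm_command([
  [0, 0, 0, 0.1, -3.3, 0.5, -1],
  [0, 0, 0, 0.2, -6.5, 1.5, -1],
  [0, 0, 0, 0.3, -9.8, 2.5, -1],
  [0, 0, 0, 0.4, -12.5, 3.5, -1],
  [0, 0, 0, 0.5, -14.2, 4.3, -1],
  [0, 0, 0, 0.5, -14.2, 4.5, -1],
  [0, 0, 0, 0.5, -14.2, 4.5, -1],
])

```text
time_s: 18.72
tcp_pos: [0.4985, -0.1104, 0.2475]
ee_rot: [[-0.996, 0.089, -0.005], [0.089, 0.996, -0.001], [0.005, -0.001, -1.0]]
wrist_force: [0.1, 0.4, 0.8]
gripper_width: 1.002
gripper_force: 0.0
```

```bash
python3 w.py pics/w3.png "[.5,-.1095,.150]"; python3 -c "
from h import *
S=cam('scene');T=cam('top')
w=cv2.imread('pics/w3.png')
cv2.imwrite('pics/p4.png',np.vstack([np.hstack([cv2.resize(S['pixels'][130:240,250:420],(400,260)),cv2.resize(T['pixels'][130:240,50:240],(390,260))]),np.pad(w[:300],((0,0),(0,278),(0,0)))]))
s=sense();print(s['ee_rot'].T@(np.array([.5,-.1095,.145])-s['tcp_pos']))"
```

```text
[ 0.4993 -0.1097  0.2484]
[[-9.962e-01  8.760e-02 -3.000e-03]
 [ 8.760e-02  9.962e-01 -6.000e-04]
 [ 3.000e-03 -9.000e-04 -1.000e+00]]
expected px [259.71605821 195.01022438]
[ 6.83515735e-05 -5.69090985e-04  1.04455881e-01]
```

View pics/p4.png

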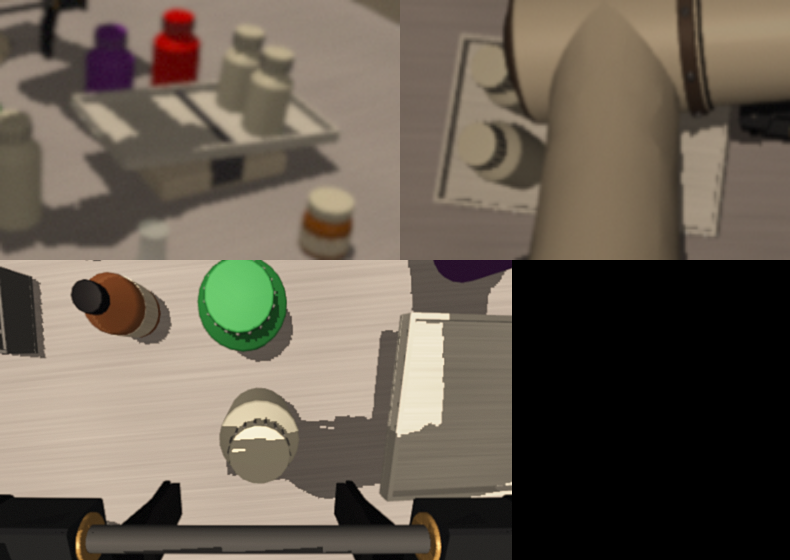

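Both shorts stand on the tipped tray. The tall cap is at (259,192), against (260,195) expected. I descend and grip.

Call:
arm_command([
  [0, 0, 0, 0, 0, 1.5, -1],
  [0, 0, 0, 0, 0, 4, -1],
  [0, 0, 0, 0, 0, 6.5, -1],
  [0, 0, 0, 0, 0, 8.8, -1],
  [0, 0, 0, 0, 0, 10, -1],
  [0, 0, 0, 0, 0, 10.5, -1],
  [0, 0, 0, 0, 0, 10.5, -1],
  [0, 0, 0, 0, 0, 10.5, -1],
])

```text
time_s: 19.53
tcp_pos: [0.5009, -0.109, 0.1453]
ee_rot: [[-0.996, 0.086, 0.001], [0.086, 0.996, -0.0], [-0.001, -0.0, -1.0]]
wrist_force: [0.8, -0.3, 0.4]
gripper_width: 1.0
gripper_force: 0.0
```

Call:
arm_command([
  [0, 0, 0, 0, 0, 0, 0],
  [0, 0, 0, 0, 0, 0, 0.5],
  [0, 0, 0, 0, 0, 0, 1],
  [0, 0, 0, 0, 0, 0, 1],
  [0, 0, 0, 0, 0, 0, 1],
  [0, 0, 0, 0, 0, 0, 1],
  [0, 0, 0, 0, 0, 0, 1],
  [0, 0, 0, 0, 0, 0, 1],
])

```text
time_s: 20.2
tcp_pos: [0.5001, -0.1096, 0.1446]
ee_rot: [[-0.996, 0.087, 0.0], [0.087, 0.996, -0.0], [-0.0, -0.0, -1.0]]
wrist_force: [1.2, -1.3, 0.5]
gripper_width: 0.562
gripper_force: 30.0
```

Call:
arm_command([
  [0, 0, 0, 0, 0, 0, 1],
  [0, 0, 0, 0, 0, 0, 1],
  [0, 0, 0, 0, 0, 0, 1],
])

```text
time_s: 20.45
tcp_pos: [0.5001, -0.1096, 0.1446]
ee_rot: [[-0.996, 0.087, -0.0], [0.087, 0.996, -0.0], [-0.0, -0.0, -1.0]]
wrist_force: [-0.3, -0.9, 0.2]
gripper_width: 0.564
gripper_force: 30.0
```

Call:
arm_command([
  [0, 0, 0, 0, 0, -1.5, 1],
  [0, 0, 0, 0, 0, -4, 1],
  [0, 0, 0, 0, 0, -6.5, 1],
  [0, 0, 0, 0, 0, -9, 1],
  [0, 0, 0, 0, 0, -11.5, 1],
  [0, 0, 0, 0, 0, -13.5, 1],
  [0, 0, 0, 0, 0, -14.7, 1],
  [0, 0, 0, 0, 0, -15, 1],
])

```text
time_s: 21.12
tcp_pos: [0.5002, -0.1092, 0.2953]
ee_rot: [[-0.996, 0.087, 0.001], [0.087, 0.996, 0.001], [-0.001, 0.001, -1.0]]
wrist_force: [0.1, 0.6, -6.2]
gripper_width: 0.565
gripper_force: 30.0
```

Call:
arm_command([
  [0, 0, 0, 0.1, 1.2, 0, 1],
  [0, 0, 0, 0.4, 3.5, 0, 1],
  [0, 0, 0, 0.7, 6.5, 0, 1],
  [0, 0, 0, 1.0, 9.5, 0, 1],
  [0, 0, 0, 1.4, 12.5, 0, 1],
  [0, 0, 0, 1.7, 15.5, 0, 1],
  [0, 0, 0, 2.0, 18.5, 0, 1],
  [0, 0, 0, 2.3, 20.5, 0, 1],
])

```text
time_s: 21.78
tcp_pos: [0.4935, 0.0995, 0.2917]
ee_rot: [[-0.996, 0.086, -0.005], [0.086, 0.996, -0.0], [0.005, -0.0, -1.0]]
wrist_force: [0.9, -0.1, -5.4]
gripper_width: 0.567
gripper_force: 30.0
```

Call:
arm_command([
  [0, 0, 0, 0.1, 1, 0, 1],
  [0, 0, 0, 0.15, 1.45, 0, 1],
  [0, 0, 0, 0.15, 1.45, 0, 1],
  [0, 0, 0, 0.15, 1.45, 0, 1],
  [0, 0, 0, 0.15, 1.45, 0, 1],
])

```text
time_s: 22.2
tcp_pos: [0.4945, 0.1103, 0.2941]
ee_rot: [[-0.996, 0.088, -0.001], [0.088, 0.996, -0.001], [0.001, -0.001, -1.0]]
wrist_force: [0.0, -0.4, -6.7]
gripper_width: 0.569
gripper_force: 30.0
```

Call:
arm_command([
  [0, 0, 0, 0, 0, 1, 1],
  [0, 0, 0, 0, 0, 2.5, 1],
  [0, 0, 0, 0, 0, 4, 1],
  [0, 0, 0, 0, 0, 5, 1],
  [0, 0, 0, 0, 0, 5.7, 1],
  [0, 0, 0, 0, 0, 6.2, 1],
  [0, 0, 0, 0, 0, 6.5, 1],
  [0, 0, 0, 0, 0, 6.7, 1],
])

```text
time_s: 22.87
tcp_pos: [0.495, 0.1112, 0.2275]
ee_rot: [[-0.996, 0.087, 0.0], [0.087, 0.996, 0.0], [-0.0, 0.0, -1.0]]
wrist_force: [-0.0, 0.7, -5.8]
gripper_width: 0.569
gripper_force: 30.0
```

Call:
arm_command([
  [0, 0, 0, 0, 0, 0.2, 1],
  [0, 0, 0, 0, 0, 0.35, 1],
  [0, 0, 0, 0, 0, 0.5, 1],
  [0, 0, 0, 0, 0, 0.65, 1],
  [0, 0, 0, 0, 0, 0.8, 1],
  [0, 0, 0, 0, 0, 0.95, 1],
  [0, 0, 0, 0, 0, 1.1, 1],
  [0, 0, 0, 0, 0, 1.2, 1],
])

```text
time_s: 23.53
tcp_pos: [0.4948, 0.1108, 0.2158]
ee_rot: [[-0.996, 0.087, 0.0], [0.087, 0.996, -0.001], [-0.0, -0.001, -1.0]]
wrist_force: [0.2, -2.5, -1.7]
gripper_width: 0.569
gripper_force: 30.0
```

Call:
arm_command([
  [0, 0, 0, 0, 0, 0.1, 1],
  [0, 0, 0, 0, 0, 0.2, 1],
  [0, 0, 0, 0, 0, 0.25, 1],
  [0, 0, 0, 0, 0, 0.25, 1],
  [0, 0, 0, 0, 0, 0.25, 1],
  [0, 0, 0, 0, 0, 0.25, 1],
])

```text
time_s: 24.03
tcp_pos: [0.4948, 0.1113, 0.213]
ee_rot: [[-0.996, 0.087, 0.0], [0.087, 0.996, 0.0], [-0.0, 0.0, -1.0]]
wrist_force: [-0.4, -2.3, -1.8]
gripper_width: 0.569
gripper_force: 30.0
```

```bash
python3 -c "
from h import *
s=sense();print(s['tcp_pos'],s['wrist_force'],s['moment'])
S=cam('scene')
cv2.imwrite('pics/p5.png',cv2.resize(S['pixels'][120:250,240:430],(760,520),interpolation=cv2.INTER_CUBIC))"
```

```text
[0.49478994 0.11134787 0.21299423] [-0.35966523 -2.31577519 -1.75140929] [-1.05096591 -0.05919496  0.0757599 ]
```

View pics/p5.png

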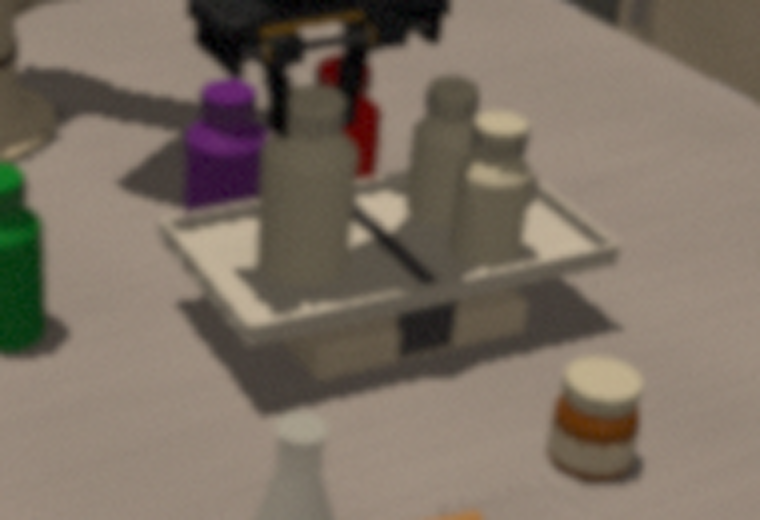

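The tray is close to level with the tall bottle down. I lower by 1 mm and release.

Call:
arm_command([
  [0, 0, 0, 0, 0, 0.05, 1],
  [0, 0, 0, 0, 0, 0.1, 1],
  [0, 0, 0, 0, 0, 0.1, 1],
  [0, 0, 0, 0, 0, 0.1, 1],
])

```text
time_s: 24.42
tcp_pos: [0.4949, 0.1112, 0.2127]
ee_rot: [[-0.996, 0.087, 0.001], [0.087, 0.996, -0.0], [-0.001, 0.0, -1.0]]
wrist_force: [-0.1, -3.6, 2.6]
gripper_width: 0.571
gripper_force: 30.0
```

Call:
arm_command([
  [0, 0, 0, 0, 0, 0, 0.5],
  [0, 0, 0, 0, 0, 0, 0],
  [0, 0, 0, 0, 0, 0, -0.5],
  [0, 0, 0, 0, 0, 0, -1],
  [0, 0, 0, 0, 0, 0, -1],
  [0, 0, 0, 0, 0, 0, -1],
  [0, 0, 0, 0, 0, 0, -1],
  [0, 0, 0, 0, 0, 0, -1],
])

```text
time_s: 25.08
tcp_pos: [0.4948, 0.1116, 0.2118]
ee_rot: [[-0.996, 0.087, 0.0], [0.087, 0.996, 0.0], [-0.0, 0.0, -1.0]]
wrist_force: [-0.0, 0.1, -0.3]
gripper_width: 0.928
gripper_force: 0.0
```

Call:
arm_command([
  [0, 0, 0, 0, 0, 0, -1],
  [0, 0, 0, 0, 0, 0, -1],
  [0, 0, 0, 0, 0, 0, -1],
  [0, 0, 0, 0, 0, 0, -1],
])

```text
time_s: 25.42
tcp_pos: [0.4948, 0.1113, 0.212]
ee_rot: [[-0.996, 0.087, 0.0], [0.087, 0.996, 0.0], [-0.0, 0.0, -1.0]]
wrist_force: [0.8, -1.1, -0.2]
gripper_width: 0.994
gripper_force: 0.0
```

Call:
arm_command([
  [0, 0, 0, 0, 0, -1, -1],
  [0, 0, 0, 0, 0, -3, -1],
  [0, 0, 0, 0, 0, -6, -1],
  [0, 0, 0, 0, 0, -9, -1],
  [0, 0, 0, 0, -3, -11, -1],
  [0, 0, 0, 0, -6, -11, -1],
  [0, 0, 0, 0, -9.5, -11, -1],
  [0, 0, 0, 0, -13, -11, -1],
])

```text
time_s: 26.08
tcp_pos: [0.4832, -0.0192, 0.3235]
ee_rot: [[-0.996, 0.086, 0.002], [0.086, 0.996, 0.001], [-0.002, 0.001, -1.0]]
wrist_force: [0.4, -0.7, -1.3]
gripper_width: 1.002
gripper_force: 0.0
```

Call:
arm_command([
  [0, 0, 0, 0, -3.5, 0, -1],
  [0, 0, 0, 0, -7, 0, -1],
  [0, 0, 0, 0, -10, 0, -1],
  [0, 0, 0, 0, -13, 0, -1],
  [0, 0, 0, 0, -15, 0, -1],
  [0, 0, 0, 0, -15, 0, -1],
  [0, 0, 0, 0, -15, 0, -1],
  [0, 0, 0, 0, -15, 0, -1],
])

```text
time_s: 26.75
tcp_pos: [0.4704, -0.1674, 0.3225]
ee_rot: [[-0.996, 0.087, 0.001], [0.087, 0.996, 0.0], [-0.001, 0.0, -1.0]]
wrist_force: [-0.4, -0.8, 1.3]
gripper_width: 0.998
gripper_force: 0.0
```

```bash
python3 -c "
from h import *
import pickle
S=cam('scene');T=cam('top'); pickle.dump((S,T),open('e.pkl','wb'))
S0=pickle.load(open('c0.pkl','rb'))['scene']
A=lambda c:cv2.resize(c['pixels'][120:250,240:430],(400,274),interpolation=cv2.INTER_CUBIC)
B=cv2.resize(T['pixels'][130:240,50:240],(400,274),interpolation=cv2.INTER_CUBIC)
cv2.imwrite('pics/p6.png',np.vstack([np.hstack([A(S),A(S0)]),np.hstack([B,B*0])]))"
```

```text
(no output)
```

View pics/p6.png

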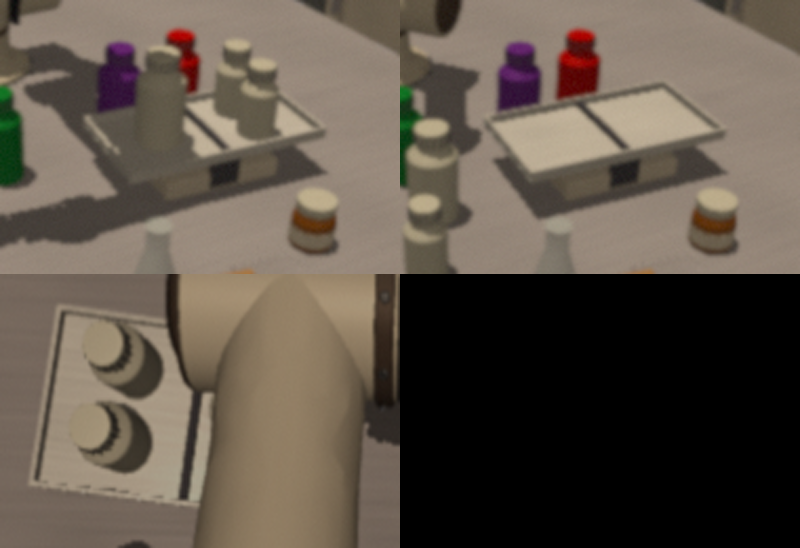

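The view shows all three upright, with the tray corners at (323,129) and (133,178), against (322,129) and (133,177) in the first picture. I check that numerically and hand in if it holds.

```bash
python3 -c "
from h import *
import pickle
S=pickle.load(open('e.pkl','rb'))[0]['pixels']; S0=pickle.load(open('c0.pkl','rb'))['scene']['pixels']
S=cv2.Canny(S,30,80) if 0 else cv2.cvtColor(S,6); S0=cv2.cvtColor(S0,6)
m=[]
for n,(u,v) in dict(right=(391,181),near=(303,203),rightedge=(375,186)).items():
    t=cv2.resize(S0[v-7:v+8,u-9:u+10],None,fx=5,fy=5,interpolation=2);w=cv2.resize(S[v-15:v+16,u-17:u+18],None,fx=5,fy=5,interpolation=2)
    r=cv2.minMaxLoc(cv2.matchTemplate(w,t,5)); m.append((r[3][1]-40)/5); print(n,r[1],(np.array(r[3])-40)/5)
c=cam('scene')
R,N=np.array([.604,.3465,.082]),np.array([.579,.013,.082])
for X in (R,N): print('px for 7mm down',proj(c,X-[0,0,.007])-proj(c,X))
if max(abs(m[0]),abs(m[2]))<1.2: print('hand in',finish_job())
"
```

```text
right 0.9950740933418274 [ 0.  -0.4]
near 0.9465232491493225 [2.2 5. ]
rightedge 0.8038901686668396 [ 3.8 -0.8]
px for 7mm down [-0.33367604  1.80861147]
px for 7mm down [-0.09058208  1.90563496]
the job is handed in; nothing more can be done
hand in None
```

The job is handed in: the tall bottle stands on the near side of the pivot and both short ones on the far side, all upright and released. By picture the tray is level: the clearest corner moved 0.4 px, about 0.01 rad. The other two edge matches were unreliable, and no verdict came back.

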